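# Lay out the socket-head screws by length

## Robot

A 6-joint arm with a two-finger parallel gripper is mounted at the origin on a cart in front of the work surface, level with it; the furniture and walls round the work are solid. World frame = base frame: x ahead of the robot, y to its left, z up, the work surface at z = 0. Lengths are in m, angles in rad, forces in N, time in s.
With the tool pointing down it reaches from about 0.3 to 0.75 m from the base axis. Payload 8.5 kg.
Tool frame: the origin (TCP) lies midway between the tips of the shut fingers; the grasp point (between the pads) lies 19 mm behind it; x points along the fingers, y is the direction in which the jaws open and shut, and the axes are right-handed (so a half turn about x gives the same grasp; the last joint's range is limited). The gripper opens to 88 mm and grips with 3 to 60 N. Pads are 18 mm wide; open, the fingers measure 123 mm over their backs; the gripper's body (75 mm by 187 mm) begins 45 mm behind the grasp point.
Start: joints at [-1.336, 0.381, 1.297, -0, 1.464, -0.215], TCP at [0.239, -0.495, 0.239] pointing down, gripper open.
Joint ranges: [-3.11, 3.11], [-0.89, 2.33], [0.22, 2.48], [-1.42, 4.56], [0.17, 2.85], [-2.88, 2.88]. Speed limits (rad/s): [2.39, 2.39, 3.14, 3.14, 3.14, 3.14].

## Interface

Orientations are given as a unit quaternion [x, y, z, w].
In Python, from plant import sense, cams, job, finder gives the robot as it stands.
- The arm moves only by the tool apply_moves, never from a script. Its argument "motion" is one flat list of numbers, 7 for each row, row after row: the opening, from 0 (shut) to 1 (fully open), then the shift along the tool's x, y, z in cm, then the turn, a rotation vector about the tool's x, y, z in rad. A call has 1 to 5 rows; each row is the pose to reach, as a shift and turn from the pose commanded when the call began, along the tool's axes at that moment; what a row does not reach only later rows make up. A row lasts 1/10 s, in which the tool goes at most 50 mm and 8.59 degrees, less where a joint would pass 70% of its speed; a pose out of reach is approached as far as the arm can. A call with a gripper value outside its range is refused whole. The fingers move at their own pace and stop on an object; "squeeze" is the grip in N (left out, the last holds). Time passes only in rows, so rows that repeat a pose let the fingers close. It gives the time, the measured TCP pose, the force and the opening at its end, in the units of the state.
- sense(): the state, without advancing time (a new reading comes with each control period).
- cams.capture(name): name is "scene" or "top" or "wrist"; returns a dict with "pixels" (420x560x3 uint8, red, green, blue), "vfov" (degrees; the focal length in pixels is half the picture's height over the tangent of half this angle, whatever the lens; pixels are square), "cx", "cy" (the principal point, pixels), "world_to_cam" (4x4, takes a point from world to camera coordinates); the wrist camera has in their place "T_tool_cam" (4x4, takes a point from camera to tool coordinates, whose origin is the TCP and whose axes are the tool frame's). Camera axes: x right, y down, z forward; pixel columns grow to the right and rows downward; lengths in m; the calibration is good to about 2 mm. A picture is of the moment at which its call begins: read the wrist's pose just before it. There is no depth.
- job.close_job(): hands the job in, once; it reports no verdict.
Trained networks look in the newest picture that a camera, given by its name, has taken for a name from the list of things; names that differ only in an ending like _2 or _b are one class to them, and where a whole thing is asked for, a point or a joint stands for the part that bears it (a point fixed in the world has none). Each returns a list of dicts, best first, with "conf" (0 to 1); they miss things now and then, are a little off and sometimes report something else, mostly with a low value. They report only what shows in the picture. A call takes as long as a camera call. They do not tell look-alikes from the thing itself.
- finder.look_for(query, camera): "location" ([column, row] in pixels, amid what is visible of it).
- finder.silhouettes(query, camera): "region" (420x560 bool, what is visible of it) and "location" ([column, row] in pixels, amid what is visible of it).
- finder.landmark_of(query, camera): "location" ([column, row] in pixels: a listed point, or the origin of a listed thing).
The state is a dict: "time": time; "joint_pos": joint angles; "dq": joint speeds; "joint_torque": joint torques, N m; "ee_pos": TCP position; "tcp_rot": TCP orientation; "contact_force": force on the tool from outside, world axes, zero at the start; "torque": the same for the moment, N m; "width": opening from 0.0 (shut) to 1.0 (fully open).
Only numpy, scipy, OpenCV 4.12 (cv2) and the standard library are available. Lean on these libraries where they do the work, as an engineer would, in place of code of your own. Each camera call takes 0.05 s, during which the arm holds its last target.

## Task

Left of the heap of bolts, three black socket-head screws lie singly among other fasteners on the bench: pick them out and lay each one flat in the metal tray of its own length: the shortest screw in the shortest tray, the middle one in the middle tray, the longest in the longest tray, each pointing along its tray (head either way). Leave the two grey hexagon-head screws lying where they are.

Things in the scene. Friction and masses are not known exactly. Their poses are not given: they have to be found in the camera images.
- tray_long: the longest of the three open plain blue-grey sheet-metal trays, fixed to the bench; inside 120 mm long and 64 mm wide, outside 126 x 70 mm, floor 3 mm thick, rim 11 mm above the bench (13 mm with its bead at most). Origin: centre of its underside, on the bench; its y axis runs along its length, z up.
- tray_medium: the middle-length of the three open plain blue-grey sheet-metal trays, fixed to the bench; inside 90 mm long and 64 mm wide, outside 96 x 70 mm, floor 3 mm thick, rim 11 mm above the bench (13 mm with its bead at most). Origin: centre of its underside, on the bench; its y axis runs along its length, z up.
- tray_short: the shortest of the three open plain blue-grey sheet-metal trays, fixed to the bench; inside 70 mm long and 64 mm wide, outside 76 x 70 mm, floor 3 mm thick, rim 11 mm above the bench (13 mm with its bead at most). Origin: centre of its underside, on the bench; its y axis runs along its length, z up.
- long_screw (a point): the longest of the three black socket-head screws (round knurled head), loose, lying on its side on the bench; 90 mm long overall, shank 10 mm diameter, head 16 mm diameter. This point lies on its axis, midway along its length, 7 mm above the bench at the start. Its y axis runs along the screw toward the head, z up at the start; the head takes up y = +35 to +45 mm, the shank the rest from y = -45 mm. It may roll a little when let go.
- medium_screw (a point): the middle-length of the three black socket-head screws (round knurled head), loose, lying on its side on the bench; 60 mm long overall, shank 10 mm diameter, head 16 mm diameter. This point lies on its axis, midway along its length, 7 mm above the bench at the start. Its y axis runs along the screw toward the head, z up at the start; the head takes up y = +20 to +30 mm, the shank the rest from y = -30 mm. It may roll a little when let go.
- short_screw (a point): the shortest of the three black socket-head screws (round knurled head), loose, lying on its side on the bench; 41 mm long overall, shank 10 mm diameter, head 16 mm diameter. This point lies on its axis, midway along its length, 7 mm above the bench at the start. Its y axis runs along the screw toward the head, z up at the start; the head takes up y = +9 to +20 mm, the shank the rest from y = -20 mm. It may roll a little when let go.
- hex_screw_a: a bare light-grey hexagon-head screw, loose, lying on its side on the bench, to be left alone; 38 mm long, shank 10 mm, head 16 to 19 mm across. Origin: midway along its length, on its underside; y axis along the screw toward the head.
- hex_screw_b: a bare light-grey hexagon-head screw, loose, lying on its side on the bench, to be left alone; 38 mm long, shank 10 mm, head 16 to 19 mm across. Origin: midway along its length, on its underside; y axis along the screw toward the head.
Things that resemble listed ones, but are neither listed nor needed, are in the scene too. What is shaped like the part that bears medium_screw but orange is not meant.

How it is judged:
At the end, for the whole second after the job is handed in: Each black screw lies released on the floor of the tray of its own length: the middle of its axis within 27 mm across and 18 mm along of the tray's centre, less than 14 mm above the tray's underside, its length within 0.45 rad (about 25 degrees) of the tray's length, head either way round (x of short_screw in the frame of tray_short between -0.027 and 0.027 m and y of short_screw in the frame of tray_short between -0.018 and 0.018 m and z of short_screw in the frame of tray_short below 0.014 m and angle between the y axis of short_screw and the y axis of tray_short, either way round below 0.45 rad and x of medium_screw in the frame of tray_medium between -0.027 and 0.027 m and y of medium_screw in the frame of tray_medium between -0.018 and 0.018 m and z of medium_screw in the frame of tray_medium below 0.014 m and angle between the y axis of medium_screw and the y axis of tray_medium, either way round below 0.45 rad and x of long_screw in the frame of tray_long between -0.027 and 0.027 m and y of long_screw in the frame of tray_long between -0.018 and 0.018 m and z of long_screw in the frame of tray_long below 0.014 m and angle between the y axis of long_screw and the y axis of tray_long, either way round below 0.45 rad); the robot touches nothing.
It fails at once if one of the grey hexagon-head screws was disturbed (moved more than 20 mm) (distance of any of hex_screw_a, hex_screw_b from where it was at the start of the episode above 0.02 m).
It also fails if it takes over 80 s, if anything falls off the work surface, if the arm or the gripper's body presses on something with over 40 N, if the wrist force passes 120 N, or if a joint passes its speed limit or range.

## Working session

There is one attempt and no reset: what is moved stays moved. The work goes in short steps, Python scripts to look and compute and a tool call to move; the robot and the scene stay as the last step left them, time stands still between calls to the robot, and variables do not carry over. Pictures are saved under pics/ and viewed, and the job is handed in when it is done.

Besides the shell and the picture viewer there is one more tool, called after "Request:" as name(argument=value, ...) on one line, values as JSON. apply_moves: Moves the arm, as the interface text tells. Its arguments: {"type":"object","properties":{"motion":{"type":"array","items":{"type":"number"}},"squeeze":{"type":"number"}},"required":["motion"]}

```bash
mkdir -p pics; ls; python3 - <<'E'
from plant import sense,cams,job,finder
import cv2
print(sense())
for n in ["scene","top","wrist"]:
    c=cams.capture(n); cv2.imwrite(f"pics/{n}0.png",c["pixels"][:,:,::-1]); print({k:v for k,v in c.items() if k!="pixels"})
E
```

```text
pics
{'time': 0.0, 'joint_pos': array([-1.33632484e+00,  3.81193510e-01,  1.29823775e+00, -1.18842190e-05,
        1.46364967e+00, -2.15325650e-01]), 'dq': array([-0.00205153, -0.00058872,  0.00030123, -0.00297237, -0.00042087,
       -0.00164057]), 'joint_torque': array([ 1.09836645e-03, -4.37929523e+01, -2.24554825e+01,  7.13772140e-02,
        3.51600302e-02, -1.13042106e-04]), 'ee_pos': array([ 0.23904475, -0.49501701,  0.23814689]), 'tcp_rot': array([-0.68929002, -0.15821662,  0.68930844, -0.15716438]), 'contact_force': array([ 0.36948067,  0.42344195, -0.48932177]), 'torque': array([ 0.0084177 ,  0.03296547, -0.04070967]), 'width': 1.0037768960117726}
{'vfov': 47.069444784604215, 'cx': 278.1647957249015, 'cy': 204.87245097267933, 'world_to_cam': array([[-0.89193812, -0.45177434, -0.0186103 ,  0.55644191],
       [-0.20466219,  0.44008127, -0.87432366,  0.06015482],
       [ 0.40318704, -0.77603377, -0.48498639,  0.79058782],
       [ 0.        ,  0.        ,  0.        ,  1.        ]])}
{'vfov': 50.91745671881211, 'cx': 280.4777787056492, 'cy': 211.77465834454227, 'world_to_cam': array([[-0.00554394, -0.99997879, -0.00341679,  0.17162177],
       [-0.98677011,  0.00602429, -0.16201375,  0.51578067],
       [ 0.1620309 ,  0.00247339, -0.98678258,  0.83886484],
       [ 0.        ,  0.        ,  0.        ,  1.        ]])}
{'vfov': 67.16059609924454, 'cx': 277.26609735955526, 'cy': 210.523604406453, 'T_tool_cam': array([[ 5.04717100e-04, -2.73799894e-01,  9.61786548e-01,
        -1.45843501e-01],
       [ 9.99999860e-01,  2.92411454e-04, -4.41527078e-04,
         5.80727047e-04],
       [-1.60347336e-04,  9.61786636e-01,  2.73800003e-01,
        -7.07690243e-02],
       [ 0.00000000e+00,  0.00000000e+00,  0.00000000e+00,
         1.00000000e+00]])}
```

View pics/top0.png

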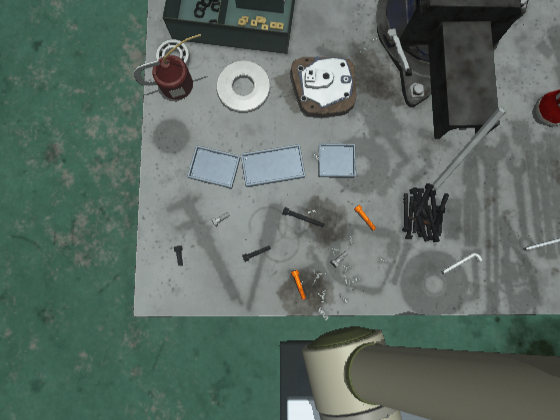

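View pics/scene0.png

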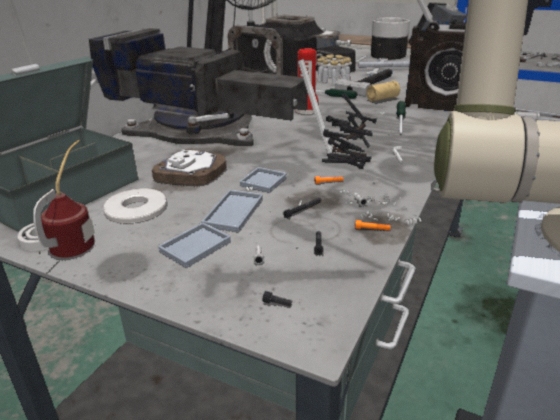

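```bash
python3 - <<'E'
from plant import sense,cams,job,finder
for n in ["top","scene"]:
    cams.capture(n)
    for q in ["tray_long","tray_medium","tray_short","long_screw","medium_screw","short_screw","hex_screw_a"]:
        print(n,q,[(round(d["conf"],2),[round(float(x),1) for x in d["location"]]) for d in finder.landmark_of(q,n)][:6])
E
```

```text
top tray_long [(0.71, [273.7, 165.1])]
top tray_medium [(0.69, [215.5, 169.9])]
top tray_short [(0.77, [338.7, 163.2])]
top long_screw [(0.66, [299.2, 215.4])]
top medium_screw [(0.65, [297.9, 285.9]), (0.63, [221.5, 221.1]), (0.6, [254.3, 248.4]), (0.57, [365.1, 213.2]), (0.45, [215.9, 165.7])]
top short_screw [(0.44, [176.5, 257.4])]
top hex_screw_a [(0.56, [219.8, 221.2]), (0.39, [340.7, 259.2])]
scene tray_long [(0.57, [230.1, 209.1]), (0.55, [302.6, 205.7])]
scene tray_medium [(0.57, [196.5, 249.3])]
scene tray_short [(0.89, [260.6, 182.3])]
scene long_screw []
scene medium_screw [(0.56, [325.7, 179.0]), (0.54, [370.8, 222.2]), (0.47, [316.3, 243.5])]
scene short_screw [(0.56, [276.5, 299.0])]
scene hex_screw_a [(0.6, [256.4, 258.1]), (0.51, [356.7, 203.2])]
```

The top view shows three black screws: long at about (302,216), medium at (256,253) and short at (179,255). The trays are medium (215,168), long (273,166) and short (337,161). The hex screws are at about (220,219) and (338,258). Next I'll measure them.

```bash
cat > h.py <<'E'
import numpy as np,cv2
from plant import sense,cams,job,finder
def cap(n,f=None):
    c=cams.capture(n)
    if f: cv2.imwrite(f"pics/{f}.png",c["pixels"][:,:,::-1])
    return c
def pix2w(c,uv,z):
    f=210/np.tan(np.radians(c["vfov"]/2)); T=c["world_to_cam"]
    d=np.array([(uv[0]-c["cx"])/f,(uv[1]-c["cy"])/f,1]); R=T[:3,:3]
    o=-R.T@T[:3,3]; d=R.T@d; return o+d*(z-o[2])/d[2]
E
python3 - <<'E'
from h import *
c=cap("top"); im=c["pixels"]; 
cv2.imwrite("pics/topz.png",cv2.resize(im[130:310,150:400,::-1],None,fx=3.2,fy=3.2,interpolation=cv2.INTER_CUBIC))
g=im.max(2)
for nm,(x0,y0,x1,y1) in dict(long=(278,203,328,232),med=(238,238,276,266),short=(168,240,190,272)).items():
    m=(g[y0:y1,x0:x1]<62).astype(np.uint8)
    n,l,s,ce=cv2.connectedComponentsWithStats(m,connectivity=8); k=1+np.argmax(s[1:,4])
    ys,xs=np.nonzero(l==k); P=np.array([pix2w(c,(x+x0,y+y0),.007)[:2] for x,y in zip(xs,ys)])
    mu=P.mean(0); w,v=np.linalg.eigh(np.cov(P.T)); a=v[:,1]; t=(P-mu)@a; mid=mu+a*(t.min()+t.max())/2
    print(nm,len(xs),"mid",mid.round(4),"len",np.ptp(t).round(4),"ang",np.degrees(np.arctan2(a[1],a[0])).round(1), "centroid off",((t.min()+t.max())/2).round(4),"axis",a.round(3))
for q in ["tray_long","tray_medium","tray_short"]:
    d=finder.silhouettes(q,"top")[0]; m=d["region"].astype(np.uint8)
    ys,xs=np.nonzero(m); P=np.array([pix2w(c,(x,y),.008)[:2]*1000 for x,y in zip(xs,ys)],np.float32)
    print(q,cv2.minAreaRect(P))
for p in [(220,219),(338,258),(313,211),(338,260)]: print(p,pix2w(c,p,.007).round(3))
E
```

```text
long 198 mid [0.5097 0.1214] len 0.0904 ang 69.3 centroid off -0.0005 axis [0.354 0.935]
med 114 mid [0.4385 0.2183] len 0.0579 ang 113.0 centroid off -0.0034 axis [-0.391  0.92 ]
short 96 mid [0.4337 0.3775] len 0.0379 ang -169.3 centroid off 0.0022 axis [-0.983 -0.185]
tray_long ((622.8679809570312, 184.81820678710938), (72.82457733154297, 128.0115509033203), 8.933403968811035)
tray_medium ((621.7936401367188, 309.600341796875), (99.0540542602539, 73.4072036743164), 75.37126159667969)
tray_short ((634.0479736328125, 48.34820556640625), (76.65064239501953, 72.21332550048828), 89.61804962158203)
(220, 219) [0.508 0.294 0.007]
(338, 258) [0.426 0.052 0.007]
(313, 211) [0.524 0.101 0.007]
(338, 260) [0.422 0.052 0.007]
```

View pics/topz.png

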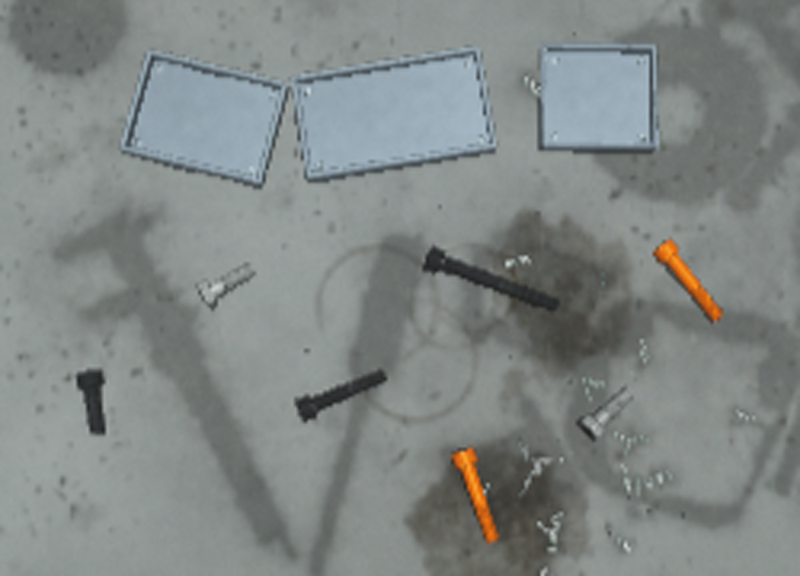

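```bash
cat >> h.py <<'E'
from scipy.spatial.transform import Rotation as Ro
def plan(pos,axdeg,far=False):
    """tool down, screw axis along axdeg (jaws perpendicular)"""
    s=sense(); R=Ro.from_quat(s["tcp_rot"]); p=s["ee_pos"]
    best=[]
    for k in (90,-90):
        a=np.radians(axdeg+k); y=np.array([np.cos(a),np.sin(a),0]); x=np.array([0,0,-1.]); 
        T=Ro.from_matrix(np.c_[x,y,np.cross(x,y)])
        best.append((R.inv()*T).as_rotvec())
    best.sort(key=np.linalg.norm)
    if far: best=best[::-1]
    print("t",s["time"].__round__(2),"pos",p.round(4),"q",s["joint_pos"].round(2),"w",round(s["width"],3),"F",s["contact_force"].round(1))
    print("shift cm",(R.inv().apply(np.array(pos)-p)*100).round(2),"rot",best[0].round(4),"alt",best[1].round(3))
E
python3 -c "
from h import *
R=Ro.from_quat(sense()['tcp_rot']);print(R.as_matrix().round(3))
plan([.5097,.1214,.15],69.3)"
```

```text
[[ 0.     0.435 -0.901]
 [ 0.    -0.901 -0.435]
 [-1.    -0.    -0.   ]]
t 1.15 pos [ 0.2391 -0.4953  0.2387] q [-1.34  0.38  1.3   0.    1.46 -0.22] w 0.999 F [ 0.1 -0.  -0.3]
shift cm [  8.88 -43.77 -51.18] rot [-7.597e-01 -1.000e-04  0.000e+00] alt [2.382 0.    0.   ]
```

Request:
apply_moves(motion=[0.45,0,-43.8,-51.2,-0.76,0,0,0.45,0,-43.8,-51.2,-0.76,0,0,0.45,0,-43.8,-51.2,-0.76,0,0,0.45,0,-43.8,-51.2,-0.76,0,0,0.45,0,-43.8,-51.2,-0.76,0,0], squeeze=25)

```text
time: 1.65
ee_pos: [0.3399, -0.2645, 0.2389]
tcp_rot: [0.583, 0.401, -0.582, 0.401]
contact_force: [1.4, -0.4, -0.7]
width: 0.572
```

```bash
python3 -c "
from h import *
plan([.5097,.1214,.15],69.3)"
```

```text
t 1.65 pos [ 0.3399 -0.2645  0.2389] q [-0.94  0.17  1.6   0.    1.37 -0.57] w 0.572 F [ 1.4 -0.4 -0.7]
shift cm [  8.88   2.07 -42.11] rot [-0.0041  0.0002 -0.0004] alt [ 3.138e+00 -1.000e-03 -0.000e+00]
```

Request:
apply_moves(motion=[0.45,4,2,-25,0,0,0,0.45,4,2,-25,0,0,0,0.45,4,2,-25,0,0,0,0.45,4,2,-25,0,0,0,0.45,4,2,-25,0,0,0])

```text
time: 2.15
ee_pos: [0.4477, -0.0421, 0.1994]
tcp_rot: [0.584, 0.399, -0.583, 0.399]
contact_force: [1.2, -0.4, 0.0]
width: 0.448
```

```bash
python3 -c "
from h import *
plan([.5097,.1214,.15],69.3)"
```

```text
t 2.15 pos [ 0.4477 -0.0421  0.1994] q [-0.36  0.24  1.63 -0.    1.27  0.01] w 0.448 F [ 1.2 -0.4  0. ]
shift cm [  4.93  -0.15 -17.49] rot [-0.0098  0.     -0.0008] alt [ 3.132e+00 -1.000e-03 -0.000e+00]
```

Request:
apply_moves(motion=[0.45,4.9,-0.1,-17,-0.01,0,0,0.45,4.9,-0.1,-17,-0.01,0,0,0.45,4.9,-0.1,-17,-0.01,0,0,0.45,4.9,-0.1,-17,-0.01,0,0,0.45,4.9,-0.1,-17,-0.01,0,0])

```text
time: 2.65
ee_pos: [0.5079, 0.1173, 0.1492]
tcp_rot: [-0.58, -0.404, 0.581, -0.403]
contact_force: [-0.6, -1.0, -0.1]
width: 0.448
```

```bash
cat >> h.py <<'E'
def wcap(f=None):
    s=sense(); c=cap("wrist",f)
    Tw=np.eye(4); Tw[:3,:3]=Ro.from_quat(s["tcp_rot"]).as_matrix(); Tw[:3,3]=s["ee_pos"]
    c["world_to_cam"]=np.linalg.inv(Tw@c["T_tool_cam"]); return c
def fitdark(c,guess,half=60,z=.007,thr=62):
    # largest dark comp near world guess
    T=c["world_to_cam"]; f=210/np.tan(np.radians(c["vfov"]/2)); q=T[:3,:3]@np.array(guess)+T[:3,3]
    u,v=q[0]/q[2]*f+c["cx"],q[1]/q[2]*f+c["cy"]; print("guess px",round(u),round(v))
    m=(c["pixels"].max(2)<thr).astype(np.uint8); n,l,s,ce=cv2.connectedComponentsWithStats(m,connectivity=8)
    for k in range(1,n):
        if s[k,4]<60 or np.hypot(ce[k][0]-u,ce[k][1]-v)>half: continue
        ys,xs=np.nonzero(l==k); P=np.array([pix2w(c,(x,y),z)[:2] for x,y in zip(xs,ys)])
        mu=P.mean(0); w,V=np.linalg.eigh(np.cov(P.T)); a=V[:,1]; t=(P-mu)@a; mid=mu+a*(t.min()+t.max())/2
        print("n",len(xs),"mid",mid.round(4),"len",np.ptp(t).round(4),"wid",np.ptp((P-mu)@V[:,0]).round(4),"ang",(np.degrees(np.arctan2(a[1],a[0]))%180).round(1))
E
python3 -c "
from h import *
plan([.5097,.1214,.15],69.3)
c=wcap('w1'); fitdark(c,[.5097,.1214,.007])"
```

```text
t 2.65 pos [0.5079 0.1173 0.1492] q [-0.    0.42  1.52  0.    1.21  0.36] w 0.448 F [-0.6 -1.  -0.1]
shift cm [-0.08  0.02 -0.45] rot [0.0042 0.0002 0.0017] alt [-3.137e+00 -3.000e-03  0.000e+00]
guess px 277 194
n 248 mid [0.5154 0.1401] len 0.0506 wid 0.0101 ang 71.3
```

View pics/w1.png

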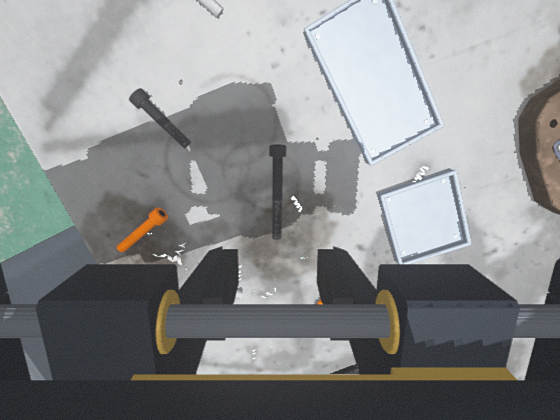

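The wrist view shows the long screw upright, with its head end at (278,146) and tip at (277,238), centred between the fingers.

```bash
python3 -c "
from h import *
c=wcap()
a=pix2w(c,(278,146),.007);b=pix2w(c,(277,238.5),.006)
print(a,b,(a+b)/2,np.linalg.norm(a-b),np.degrees(np.arctan2(*(a-b)[[1,0]])))
plan([*((a+b)/2)[:2],.003],69.3)
"
```

```text
[0.52564556 0.16054572 0.007     ] [0.49363537 0.07765773 0.006     ] [0.50964046 0.11910173 0.0065    ] 0.0888598426489161 68.8841262890868
t 2.75 pos [0.5077 0.1147 0.1503] q [-0.01  0.41  1.52 -0.    1.21  0.35] w 0.449 F [-0.6 -0.9  0.2]
shift cm [14.73  0.03 -0.49] rot [0.0013 0.0004 0.0003] alt [-3.14e+00 -0.00e+00  1.00e-03]
```

Request:
apply_moves(motion=[0.45,5,0,-0.5,0,0,0,0.45,9,0,-0.5,0,0,0,0.45,12,0,-0.5,0,0,0,0.45,12,0,-0.5,0,0,0,0.45,12,0,-0.5,0,0,0])

```text
time: 3.25
ee_pos: [0.5101, 0.1184, 0.0315]
tcp_rot: [0.582, 0.402, -0.582, 0.402]
contact_force: [0.4, -0.2, 0.9]
width: 0.447
```

```bash
python3 -c "
from h import *
plan([.5097,.120,.003],69.3)
"
```

```text
t 3.25 pos [0.5101 0.1184 0.0315] q [ 0.    0.58  1.65 -0.    0.91  0.36] w 0.447 F [ 0.4 -0.2  0.9]
shift cm [ 2.85 -0.09 -0.14] rot [-0.0011 -0.0002 -0.0008] alt [ 3.14e+00 -1.00e-03  0.00e+00]
```

Request:
apply_moves(motion=[0.45,1.5,-0.1,-0.1,0,0,0,0.45,2.7,-0.1,-0.1,0,0,0,0.45,2.7,-0.1,-0.1,0,0,0,0.0,2.7,-0.1,-0.1,0,0,0,0.0,2.7,-0.1,-0.1,0,0,0])

```text
time: 3.75
ee_pos: [0.5095, 0.1206, 0.0042]
tcp_rot: [0.582, 0.402, -0.581, 0.402]
contact_force: [0.5, -0.6, 0.7]
width: 0.295
```

Request:
apply_moves(motion=[0.0,0,0,0,0,0,0,0.0,0,0,0,0,0,0,0.0,0,0,0,0,0,0,0.0,0,0,0,0,0,0])

```text
time: 4.15
ee_pos: [0.5092, 0.1207, 0.0036]
tcp_rot: [0.582, 0.402, -0.581, 0.402]
contact_force: [-0.4, 0.3, 2.1]
width: 0.097
```

Request:
apply_moves(motion=[0.0,-3,0,0,0,0,0,0.0,-7,0,0,0,0,0,0.0,-7,0,0,0,0,0,0.0,-7,0,0,0,0,0])

```text
time: 4.55
ee_pos: [0.509, 0.1207, 0.0736]
tcp_rot: [0.582, 0.402, -0.581, 0.402]
contact_force: [-0.0, -0.1, -2.4]
width: 0.092
```

```bash
python3 -c "
from h import *
plan([.6229,.1848,.07],98.9)
cap('scene','s1')
"
```

```text
t 4.55 pos [0.509  0.1207 0.0736] q [ 0.01  0.52  1.61 -0.    1.01  0.37] w 0.092 F [-0.  -0.1 -2.4]
shift cm [  0.37   8.39 -10.02] rot [-5.162e-01 -1.000e-04 -1.000e-03] alt [ 2.625e+00 -1.000e-03  0.000e+00]
```

View pics/s1.png

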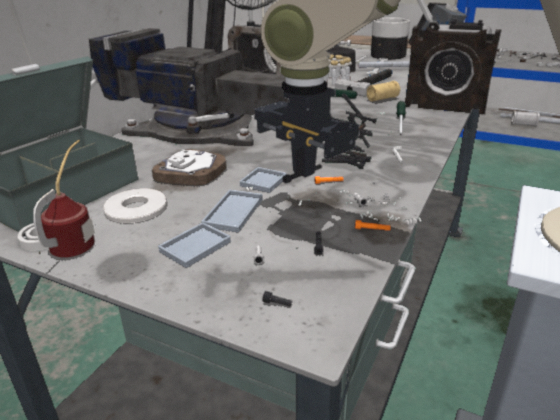

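The scene view shows the long screw held off the bench between the fingers, with its head at about (290,178).

Request:
apply_moves(motion=[0.0,0,8.4,-10,-0.516,0,0,0.0,0,8.4,-10,-0.516,0,0,0.0,0,8.4,-10,-0.516,0,0,0.0,0,8.4,-10,-0.516,0,0,0.0,0,8.4,-10,-0.516,0,0])

```text
time: 5.1
ee_pos: [0.6224, 0.1848, 0.0709]
tcp_rot: [0.459, 0.538, -0.46, 0.537]
contact_force: [0.3, -0.3, -1.7]
width: 0.101
```

Request:
apply_moves(motion=[0.0,0,0,0,0,0,0,0.0,0,0,0,0,0,0])

```text
time: 5.3
ee_pos: [0.6223, 0.1842, 0.0728]
tcp_rot: [0.46, 0.537, -0.461, 0.536]
contact_force: [1.3, -0.4, -1.5]
width: 0.098
```

```bash
python3 -c "
from h import *
plan([.6229,.1848,.007],98.9)
cap('top','t1');wcap('w2')
"
```

```text
t 5.3 pos [0.6223 0.1842 0.0728] q [ 0.11  0.7   1.23 -0.    1.22 -0.05] w 0.098 F [ 1.3 -0.4 -1.5]
shift cm [ 6.58  0.08 -0.05] rot [-0.0021 -0.      0.0013] alt [3.139e+00 2.000e-03 0.000e+00]
```

View pics/w2.png

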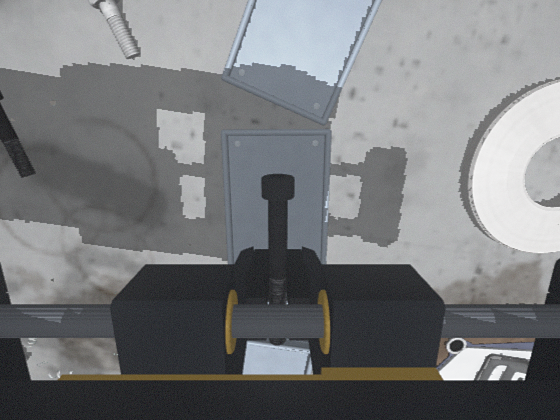

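The screw is held and lined up with the tray, which runs from row 130 downward over columns 222–330. Lowering it now.

Request:
apply_moves(motion=[0.0,3,0.1,-0.1,0,0,0,0.0,5,0.1,-0.1,0,0,0,0.0,6,0.1,-0.1,0,0,0,0.0,6.5,0.1,-0.1,0,0,0,0.0,6.5,0.1,-0.1,0,0,0])

```text
time: 5.9
ee_pos: [0.6238, 0.1856, 0.0085]
tcp_rot: [0.46, 0.537, -0.46, 0.537]
contact_force: [-0.0, -0.5, -0.8]
width: 0.099
```

Request:
apply_moves(motion=[0.22,0,0,0,0,0,0,0.22,0,0,0,0,0,0,0.22,0,0,0,0,0,0,0.22,0,0,0,0,0,0])

```text
time: 6.3
ee_pos: [0.6239, 0.1857, 0.0088]
tcp_rot: [0.46, 0.537, -0.46, 0.537]
contact_force: [0.6, -0.4, 0.4]
width: 0.22
```

Request:
apply_moves(motion=[0.22,-3,0,0,0,0,0,0.22,-7,0,0,0,0,0,0.22,-11,0,0,0,0,0,0.22,-11,0,0,0,0,0])

```text
time: 6.7
ee_pos: [0.626, 0.1861, 0.1245]
tcp_rot: [0.463, 0.535, -0.457, 0.54]
contact_force: [0.6, -0.6, -0.2]
width: 0.223
```

```bash
python3 -c "
from h import *
plan([.4385,.2183,.1],113)
wcap('w3')
"
```

```text
t 6.7 pos [0.626  0.1861 0.1245] q [ 0.11  0.65  1.17  0.    1.32 -0.05] w 0.223 F [ 0.6 -0.6 -0.2]
shift cm [  2.25 -18.05  -6.08] rot [-0.2463  0.0017 -0.0105] alt [ 2.895 -0.015 -0.003]
```

View pics/w3.png

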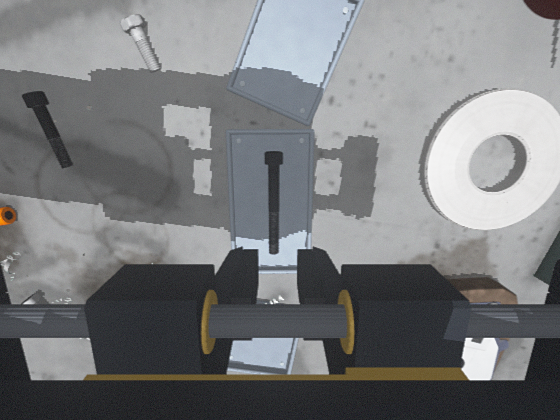

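The long screw lies along the middle of its tray, from (273,155) to (273,253). The medium screw is next.

Request:
apply_moves(motion=[0.45,0,-18,-6.1,-0.246,0,0,0.45,0,-18,-6.1,-0.246,0,0,0.45,0,-18,-6.1,-0.246,0,0,0.45,0,-18,-6.1,-0.246,0,0,0.45,0,-18,-6.1,-0.246,0,0])

```text
time: 7.25
ee_pos: [0.4313, 0.2186, 0.1174]
tcp_rot: [0.388, 0.591, -0.391, 0.589]
contact_force: [0.7, -0.0, 0.0]
width: 0.447
```

Request:
apply_moves(motion=[0.45,0,0,0,0,0,0,0.45,0,0,0,0,0,0])

```text
time: 7.45
ee_pos: [0.4376, 0.218, 0.118]
tcp_rot: [0.391, 0.589, -0.391, 0.59]
contact_force: [0.6, -0.2, -0.2]
width: 0.442
```

```bash
python3 -c "
from h import *
plan([.4385,.2183,.004],113)
wcap('w4')
"
```

```text
t 7.45 pos [0.4376 0.218  0.118 ] q [ 0.22  0.41  1.65 -0.    1.08 -0.18] w 0.442 F [ 0.6 -0.2 -0.2]
shift cm [11.4   0.09  0.  ] rot [-0.0009  0.0001 -0.0002] alt [ 3.141 -0.    -0.   ]
```

View pics/w4.png

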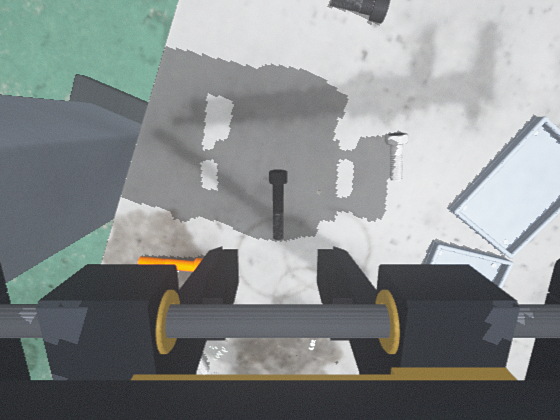

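The medium screw runs from (278,170) to (278,241), centred between the jaws.

```bash
python3 -c "
from h import *
c=wcap()
a=pix2w(c,(278,170),.007);b=pix2w(c,(278,241),.006)
print(a,b,(a+b)/2,np.linalg.norm(a-b))
"
```

```text
[0.42649027 0.24702277 0.007     ] [0.45077474 0.18975922 0.006     ] [0.4386325  0.21839099 0.0065    ] 0.06220810878358127
```

Request:
apply_moves(motion=[0.45,4,0.1,0,0,0,0,0.45,8,0.1,0,0,0,0,0.45,10,0.1,0,0,0,0,0.45,11.4,0.1,0,0,0,0,0.45,11.4,0.1,0,0,0,0])

```text
time: 8.05
ee_pos: [0.4373, 0.2181, 0.0025]
tcp_rot: [0.39, 0.59, -0.392, 0.589]
contact_force: [0.8, 0.7, -0.0]
width: 0.45
```

Request:
apply_moves(motion=[0.0,0,0,0,0,0,0,0.0,0,0,0,0,0,0,0.0,0,0,0,0,0,0,0.0,0,0,0,0,0,0,0.0,0,0,0,0,0,0])

```text
time: 8.55
ee_pos: [0.4377, 0.2186, 0.0048]
tcp_rot: [0.391, 0.589, -0.39, 0.59]
contact_force: [0.1, -0.4, 3.1]
width: 0.098
```

Request:
apply_moves(motion=[0.0,-3,0,0,0,0,0,0.0,-7,0,0,0,0,0,0.0,-7,0,0,0,0,0,0.0,-7,0,0,0,0,0])

```text
time: 8.95
ee_pos: [0.4374, 0.2186, 0.0747]
tcp_rot: [0.391, 0.589, -0.39, 0.59]
contact_force: [0.2, 0.0, -0.5]
width: 0.102
```

```bash
python3 -c "
from h import *
plan([.6218,.3096,.07],75.4)
"
```

```text
t 8.95 pos [0.4374 0.2186 0.0747] q [ 0.22  0.47  1.7  -0.    0.97 -0.18] w 0.102 F [ 0.2  0.  -0.5]
shift cm [ 0.5  20.53 -1.18] rot [ 6.56e-01 -2.00e-04 -1.40e-03] alt [-2.486e+00  2.000e-03 -0.000e+00]
```

Request:
apply_moves(motion=[0.0,0,20.5,-1.2,0.656,0,0,0.0,0,20.5,-1.2,0.656,0,0,0.0,0,20.5,-1.2,0.656,0,0,0.0,0,20.5,-1.2,0.656,0,0,0.0,0,20.5,-1.2,0.656,0,0])

```text
time: 9.45
ee_pos: [0.6247, 0.311, 0.0713]
tcp_rot: [0.561, 0.431, -0.561, 0.431]
contact_force: [-0.5, -0.6, -0.9]
width: 0.099
```

Request:
apply_moves(motion=[0.0,0,0,0,0,0,0,0.0,0,0,0,0,0,0,0.0,0,0,0,0,0,0])

```text
time: 9.75
ee_pos: [0.6205, 0.3092, 0.0739]
tcp_rot: [-0.559, -0.433, 0.56, -0.432]
contact_force: [-0.0, -0.3, -0.7]
width: 0.096
```

```bash
python3 -c "
from h import *
plan([.6218,.3096,.008],75.4)
wcap('w5')
"
```

```text
t 9.75 pos [0.6205 0.3092 0.0739] q [ 0.29  0.77  1.07 -0.    1.3   0.55] w 0.096 F [-0.  -0.3 -0.7]
shift cm [ 6.59  0.13 -0.08] rot [0.001  0.0009 0.0014] alt [-3.141e+00 -2.000e-03  1.000e-03]
```

View pics/w5.png

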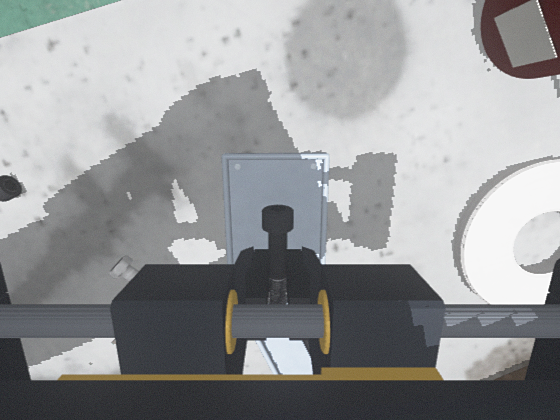

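The medium screw is held and lined up over its tray, whose end edge is at row 155 and sides at columns 224–328. Lowering it.

Request:
apply_moves(motion=[0.0,3,0.1,-0.1,0,0,0,0.0,5,0.1,-0.1,0,0,0,0.0,6,0.1,-0.1,0,0,0,0.0,6.6,0.1,-0.1,0,0,0,0.0,6.6,0.1,-0.1,0,0,0])

```text
time: 10.3
ee_pos: [0.6227, 0.3103, 0.0087]
tcp_rot: [0.56, 0.432, -0.559, 0.432]
contact_force: [1.1, -1.6, 0.2]
width: 0.103
```

Request:
apply_moves(motion=[0.22,0,0,0,0,0,0,0.22,0,0,0,0,0,0,0.22,0,0,0,0,0,0,0.22,0,0,0,0,0,0])

```text
time: 10.7
ee_pos: [0.6228, 0.3104, 0.0087]
tcp_rot: [0.56, 0.432, -0.559, 0.432]
contact_force: [-0.4, -0.5, -0.0]
width: 0.22
```

Request:
apply_moves(motion=[0.22,-3,0,0,0,0,0,0.22,-7,0,0,0,0,0,0.22,-11,0,0,0,0,0,0.22,-11,0,0,0,0,0])

```text
time: 11.1
ee_pos: [0.6249, 0.3111, 0.125]
tcp_rot: [0.563, 0.431, -0.556, 0.434]
contact_force: [1.1, -0.3, 0.9]
width: 0.22
```

```bash
python3 -c "
from h import *
plan([.4337,.3775,.12],10.7)
wcap('w6')
"
```

```text
t 11.1 pos [0.6249 0.3111 0.125 ] q [0.29 0.72 1.01 0.   1.4  0.55] w 0.22 F [ 1.1 -0.3  0.9]
shift cm [  0.32 -20.18  -1.6 ] rot [ 1.1292 -0.0107 -0.0052] alt [-2.012  0.006 -0.012]
```

View pics/w6.png

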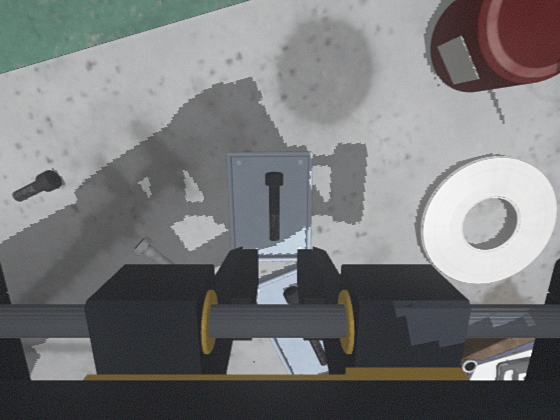

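The medium screw lies along its tray, from (273,172) to (274,240). The short screw is next, at (38,186) in this view.

Request:
apply_moves(motion=[0.45,0,-20.2,-1.6,1.129,0,0,0.45,0,-20.2,-1.6,1.129,0,0,0.45,0,-20.2,-1.6,1.129,0,0,0.45,0,-20.2,-1.6,1.129,0,0,0.45,0,-20.2,-1.6,1.129,0,0])

```text
time: 11.65
ee_pos: [0.4255, 0.3778, 0.1172]
tcp_rot: [-0.677, -0.197, 0.681, -0.197]
contact_force: [0.6, 0.3, 0.0]
width: 0.45
```

```bash
python3 -c "
from h import *
plan([.4337,.3775,.12],10.7)
"
```

```text
t 11.65 pos [0.4255 0.3778 0.1172] q [0.52 0.53 1.42 0.   1.19 1.52] w 0.45 F [0.6 0.3 0. ]
shift cm [-0.28  0.47 -0.68] rot [0.3772 0.0051 0.    ] alt [-2.764 -0.     0.007]
```

Request:
apply_moves(motion=[0.45,0,0,0,0.37,0,0,0.45,0,0,0,0.37,0,0,0.45,0,0,0,0.37,0,0,0.45,0,0,0,0.37,0,0,0.45,0,0,0,0.37,0,0])

```text
time: 12.15
ee_pos: [0.4309, 0.3765, 0.1175]
tcp_rot: [-0.703, -0.07, 0.704, -0.07]
contact_force: [-0.5, 0.3, -0.7]
width: 0.455
```

```bash
python3 -c "
from h import *
plan([.4337,.3775,.004],10.7)
wcap('w7')
"
```

```text
t 12.15 pos [0.4309 0.3765 0.1175] q [0.51 0.53 1.42 0.   1.19 1.88] w 0.455 F [-0.5  0.3 -0.7]
shift cm [11.35 -0.05 -0.31] rot [ 0.0111  0.0015 -0.0005] alt [-3.131e+00  1.000e-03  2.000e-03]
```

View pics/w7.png

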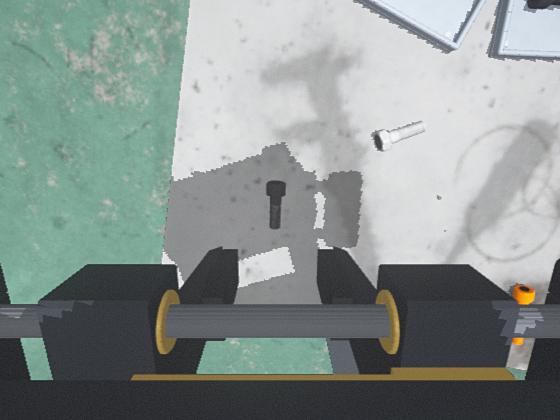

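The short screw runs from its head end at (276,180) to its tip at (275,229).

```bash
python3 -c "
from h import *
c=wcap()
a=pix2w(c,(276,180.5),.008);b=pix2w(c,(275.3,229),.006)
print(a,b,(a+b)/2,np.linalg.norm(a-b),np.degrees(np.arctan2(*(a-b)[[1,0]])))
"
```

```text
[0.45391925 0.3818444  0.008     ] [0.4119607  0.37410564 0.006     ] [0.43293997 0.37797502 0.007     ] 0.0427130963425496 10.450084937263279
```

Request:
apply_moves(motion=[0.45,4,-0.1,0.1,0,0,0,0.45,8,-0.1,0.1,0,0,0,0.45,10,-0.1,0.1,0,0,0,0.45,11.4,-0.1,0.1,0,0,0,0.45,11.4,-0.1,0.1,0,0,0])

```text
time: 12.75
ee_pos: [0.4292, 0.377, 0.0025]
tcp_rot: [-0.702, -0.069, 0.705, -0.07]
contact_force: [-0.5, 0.5, -0.0]
width: 0.449
```

Request:
apply_moves(motion=[0.0,0,0,0,0,0,0,0.0,0,0,0,0,0,0,0.0,0,0,0,0,0,0,0.0,0,0,0,0,0,0,0.0,0,0,0,0,0,0])

```text
time: 13.25
ee_pos: [0.4303, 0.3777, 0.0049]
tcp_rot: [0.704, 0.069, -0.703, 0.069]
contact_force: [0.4, -0.1, 2.4]
width: 0.101
```

Request:
apply_moves(motion=[0.0,-3,0,0,0,0,0,0.0,-7,0,0,0,0,0,0.0,-7,0,0,0,0,0,0.0,-7,0,0,0,0,0])

```text
time: 13.65
ee_pos: [0.4301, 0.3776, 0.0749]
tcp_rot: [0.704, 0.069, -0.703, 0.069]
contact_force: [0.2, -0.6, -0.9]
width: 0.101
```

```bash
python3 -c "
from h import *
plan([.634,.0443,.075],90)
"
```

```text
t 13.65 pos [0.4301 0.3776 0.0749] q [ 0.51  0.58  1.47 -0.    1.09  1.89] w 0.101 F [ 0.2 -0.6 -0.9]
shift cm [-1.000e-02  3.666e+01 -1.351e+01] rot [-1.3749e+00 -1.5000e-03 -6.0000e-04] alt [ 1.767e+00 -1.000e-03  2.000e-03]
```

Request:
apply_moves(motion=[0.0,0,36.7,-13.5,-1.375,0,0,0.0,0,36.7,-13.5,-1.375,0,0,0.0,0,36.7,-13.5,-1.375,0,0,0.0,0,36.7,-13.5,-1.375,0,0,0.0,0,36.7,-13.5,-1.375,0,0])

```text
time: 14.15
ee_pos: [0.5515, 0.1778, 0.0729]
tcp_rot: [-0.636, -0.307, 0.638, -0.307]
contact_force: [1.0, 1.0, -0.3]
width: 0.093
```

Request:
apply_moves(motion=[0.0,0,0,0,0,0,0,0.0,0,0,0,0,0,0])

```text
time: 14.35
ee_pos: [0.5511, 0.1789, 0.073]
tcp_rot: [-0.638, -0.304, 0.639, -0.304]
contact_force: [-0.5, 0.4, -0.6]
width: 0.096
```

```bash
python3 -c "
from h import *
plan([.634,.0453,.075],90)
"
```

```text
t 14.35 pos [0.5511 0.1789 0.073 ] q [0.11 0.6  1.44 0.   1.1  0.79] w 0.096 F [-0.5  0.4 -0.6]
shift cm [-0.22 14.86  5.15] rot [-0.6819  0.0009  0.0025] alt [ 2.46e+00  3.00e-03 -1.00e-03]
```

Request:
apply_moves(motion=[0.0,0,14.9,5.2,-0.682,0,0,0.0,0,14.9,5.2,-0.682,0,0,0.0,0,14.9,5.2,-0.682,0,0,0.0,0,14.9,5.2,-0.682,0,0,0.0,0,14.9,5.2,-0.682,0,0])

```text
time: 14.85
ee_pos: [0.6349, 0.0454, 0.0732]
tcp_rot: [0.498, 0.502, -0.499, 0.501]
contact_force: [-1.0, 0.3, -0.5]
width: 0.097
```

Request:
apply_moves(motion=[0.0,0,0,0,0,0,0,0.0,0,0,0,0,0,0])

```text
time: 15.05
ee_pos: [0.6342, 0.0472, 0.0739]
tcp_rot: [0.499, 0.501, -0.5, 0.5]
contact_force: [0.9, -0.3, -0.6]
width: 0.093
```

```bash
python3 -c "
from h import *
plan([.634,.0453,.008],90)
wcap('w8')
"
```

```text
t 15.05 pos [0.6342 0.0472 0.0739] q [-0.11  0.68  1.27  0.    1.2  -0.11] w 0.093 F [ 0.9 -0.3 -0.6]
shift cm [ 6.59 -0.02  0.19] rot [ 0.0021 -0.0003  0.0013] alt [-3.139e+00 -2.000e-03 -0.000e+00]
```

View pics/w8.png

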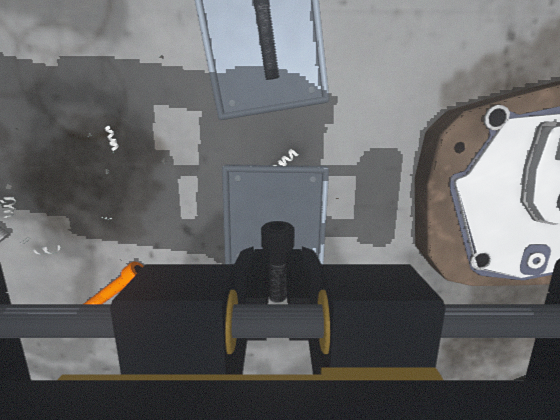

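The short screw is held and lined up over the short tray, whose end edge is at row 167 and sides at columns 224–326. Lowering it.

Request:
apply_moves(motion=[0.0,3,0,0.2,0,0,0,0.0,5,0,0.2,0,0,0,0.0,6,0,0.2,0,0,0,0.0,6.6,0,0.2,0,0,0,0.0,6.6,0,0.2,0,0,0])

```text
time: 15.6
ee_pos: [0.635, 0.044, 0.0086]
tcp_rot: [0.499, 0.501, -0.499, 0.501]
contact_force: [1.0, 0.7, -0.1]
width: 0.098
```

Request:
apply_moves(motion=[0.22,0,0,0,0,0,0,0.22,0,0,0,0,0,0,0.22,0,0,0,0,0,0,0.22,0,0,0,0,0,0])

```text
time: 16.0
ee_pos: [0.635, 0.0436, 0.0087]
tcp_rot: [0.499, 0.501, -0.499, 0.501]
contact_force: [0.9, -0.1, 0.5]
width: 0.222
```

Request:
apply_moves(motion=[0.22,-3,0,0,0,0,0,0.22,-7,0,0,0,0,0,0.22,-11,0,0,0,0,0,0.22,-13,0,0,0,0,0,0.22,-13,0,0,0,0,0])

```text
time: 16.5
ee_pos: [0.6361, 0.0435, 0.1417]
tcp_rot: [0.5, 0.499, -0.498, 0.503]
contact_force: [0.3, 0.9, -0.1]
width: 0.221
```

```bash
python3 -c "
from h import *
plan([.45,-.2,.2],90)
wcap('w9')
"
```

```text
t 16.5 pos [0.6361 0.0435 0.1417] q [-0.12  0.61  1.19  0.    1.34 -0.12] w 0.221 F [ 0.3  0.9 -0.1]
shift cm [ -5.93 -18.66  24.29] rot [ 0.0037  0.0007 -0.0063] alt [-3.138e+00  1.000e-02  1.000e-03]
```

View pics/w9.png

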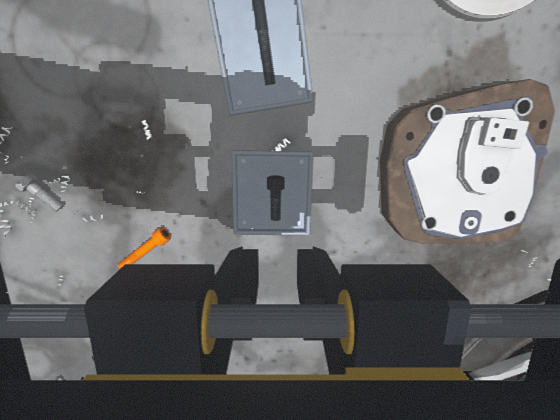

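The short screw lies centred in its tray, from (275,177) to (276,220). I'll retreat and make a final check.

Request:
apply_moves(motion=[0.22,-5,-5,3,0,0,0,0.22,-7,-10,6,0,0,0,0.22,-7,-15,9,0,0,0,0.22,-7,-20,14,0,0,0,0.22,-7,-22,17,0,0,0])

```text
time: 17.05
ee_pos: [0.4464, -0.093, 0.2052]
tcp_rot: [0.499, 0.502, -0.499, 0.5]
contact_force: [1.0, -0.7, -0.1]
width: 0.22
```

Request:
apply_moves(motion=[0.22,0,0,0,0,0,0,0.22,0,0,0,0,0,0,0.22,0,0,0,0,0,0])

```text
time: 17.35
ee_pos: [0.449, -0.0923, 0.2055]
tcp_rot: [0.499, 0.502, -0.499, 0.501]
contact_force: [-0.3, -0.1, -0.6]
width: 0.221
```

```bash
python3 - <<'E'
from h import *
c=cap("top","t9"); im=c["pixels"]
cv2.imwrite("pics/t9z.png",cv2.resize(im[130:310,150:400,::-1],None,fx=3.2,fy=3.2,interpolation=cv2.INTER_CUBIC))
for n,p,ang in [("long",[.6229,.1848],98.9),("med",[.6218,.3096],75.4),("short",[.634,.0483],90)]:
    print(n,p,ang); fitdark(c,[*p,.01],half=15,z=.01)
E
```

```text
long [0.6229, 0.1848] 98.9
guess px 273 165
n 118 mid [0.6241 0.1867] len 0.0875 wid 0.0117 ang 97.8
med [0.6218, 0.3096] 75.4
guess px 213 166
n 96 mid [0.6238 0.3107] len 0.0587 wid 0.0121 ang 74.5
short [0.634, 0.0483] 90
guess px 337 159
n 81 mid [0.6354 0.0455] len 0.0402 wid 0.0134 ang 87.4
```

View pics/t9z.png

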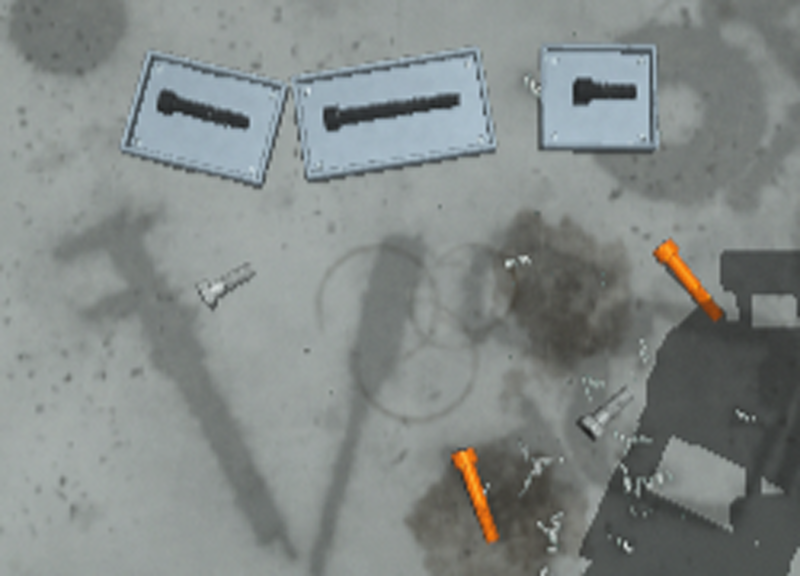

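All three screws lie along the middles of their trays, and both hex screws look unmoved at zoomed pixels (225,285) and (607,412).

```bash
python3 -c "
from plant import job
print(job.close_job())"
```

```text
the job is handed in; nothing more can be done
None
```

All three black socket-head screws are lying flat in the trays of their own lengths, and I handed the job in at about 17 s of the 80 s allowed. I gripped each screw by its shank, carried it over and released it just above the tray floor.

In the last top-camera check, each screw measured within about 3 mm of its tray's centre and within 3° of its length (limits 27 mm across, 18 mm along and about 25°). The cameras give no height, so I judged from the pictures that the screws lie flat on the tray floors.

Compared by eye with the first top view, both grey hexagon-head screws and the orange screws had not moved. The gripper was clear of everything at the end, and no check failed or disagreed.

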